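# Sweep the loose shaft collars into the parking fence

### The job

Clear the bench plate: sweep the three loose shaft collars (brass, dark and red) across the bench and through the open side of the black three-sided fence, until each lies flat and wholly inside it. Only push them along the bench, do not lift them, and leave the other things on the bench standing where they are.

Things in the scene. Friction and masses are not known exactly. Their poses are not given: they have to be found in the camera images.
- fence: Black fence fixed to the bench, no raised floor (a flat blue liner, no step). Origin: bench level, centre of the inner area, which is 170 mm along its x, 100 mm along its y. Walls at -x, +x and -y, 10 mm thick, 25 mm high. The whole +y side (its y = +50 mm) is the open mouth, facing roughly the robot's left (world +y).
- collar_brass: Brass-coloured metal shaft collar: a ring of 40 mm outer diameter, 16 mm bore, 18 mm tall, lying flat, 95 to 190 g; a push of 1 to 3 N slides it along the bench and it stops when the push stops; being round, it may slip off the side of a pusher on a long push. Origin at the centre of its underside (bench level), z up.
- collar_black: Dark steel metal shaft collar: a ring of 40 mm outer diameter, 16 mm bore, 18 mm tall, lying flat, 95 to 190 g; a push of 1 to 3 N slides it along the bench and it stops when the push stops; being round, it may slip off the side of a pusher on a long push. Origin at the centre of its underside (bench level), z up.
- collar_red: Red-painted metal shaft collar: a ring of 40 mm outer diameter, 16 mm bore, 18 mm tall, lying flat, 95 to 190 g; a push of 1 to 3 N slides it along the bench and it stops when the push stops; being round, it may slip off the side of a pusher on a long push. Origin at the centre of its underside (bench level), z up.
- objective: Microscope objective standing on the bench: round, 30 mm diameter, 48 mm tall, steel with a green band; origin at the centre of its underside, z up. Leave alone.
- vial: Amber glass jar with a white cap, 28 mm diameter, 50 mm tall, standing; origin at the centre of its underside, z up. Leave alone.
- post: Short steel optical post on a round foot of 40 mm diameter, 52 mm tall, standing; origin at the centre of its underside, z up. Leave alone.
- magbase: Grey magnetic-base block, 46 x 50 x 48 mm tall, with a red knob on one side; origin at the centre of its underside. Leave alone.
- slidebox: White slide box with a green lid, 84 mm along its x, 32 mm along its y, 24 mm tall; origin at the centre of its underside. Leave alone.
- driver: Orange-handled screwdriver lying on the bench along its x axis, 170 mm long, handle (towards its -x) 26 mm thick; origin at the middle of its length, at bench level. Leave alone.

How it is judged:
By the outcome, as a careful person would: the job done as asked, in the order asked, and still so for the second after the job is handed in, with the robot touching nothing.
It also fails if it takes over 72 s, if anything falls off the work surface, if the arm or the gripper's body presses on something with over 40 N, if the wrist force passes 120 N, or if a joint passes its speed limit or range.

### The arm

A 6-joint arm with a two-finger parallel gripper is mounted at the origin on the work surface. World frame = base frame: x ahead of the robot, y to its left, z up, the work surface at z = 0. Lengths are in mm, angles in rad, forces in N, time in s.
With the tool pointing down it reaches from about 350 to 775 mm from the base axis. Payload 7.3 kg.
Tool frame: the origin (TCP) lies at the very end of the fingers, on their centre line; the grasp point (between the pads) lies 19 mm behind it; z points along the fingers, y is the line along which they close (so a half turn about z gives the same grasp; the last joint's range is limited). The gripper opens to 92 mm and grips with 3 to 60 N. Pads are 19 mm wide; open, the fingers measure 130 mm over their backs; the gripper's body (75 mm by 190 mm) begins 47 mm behind the grasp point.
Start: joints at [-1.471, 0.342, 1.524, -0, 1.275, -0.146], TCP at [127.771, -509.234, 226.741] pointing down, gripper open.
Joint ranges: [-2.53, 2.53], [-0.77, 2.02], [0.04, 2.7], [-1, 4.14], [0.28, 2.66], [-3.11, 3.11]. Speed limits (rad/s): [2.57, 2.57, 3.14, 3.14, 3.14, 3.14].

### API

Orientations are given as [roll, pitch, yaw] about the fixed x, y, z axes, in that order (R = Rz(yaw) Ry(pitch) Rx(roll)).
In Python, from plant import bot gives the robot as it stands.
- The arm moves only by the tool jog_arm, never from a script. Its argument "targets" is a list of rows, each an object with "xyz": the shift along the tool's x, y, z as a fraction of full scale, a list of three; "spin": the turn about the tool's z as a fraction of full scale. In form: [{"xyz": [x, y, z], "spin": spin}, ...]. A call has exactly 10 rows; each row shifts and turns the commanded pose from where the row before left it, along the tool's axes as they then stand; what a row does not reach is not made up. Full scale, the value 1, is 80 mm for a shift and 0.1 rad for a turn. A row lasts 1/8 s, in which the tool goes at most 62.5 mm and 10.7 degrees, less where a joint would pass 70% of its speed; a pose out of reach is approached as far as the arm can. A call with a number of a shift or a turn outside -1 to 1 is refused whole. A call with a gripper value outside its range is refused whole. "gripper" is the opening in per cent of the stroke, from 0 (shut) to 100 (fully open), set as the call begins (left out, the last holds). The fingers move at their own pace and stop on an object; the grip force is fixed at half the most. Time passes only in rows, so rows that do not move let the fingers close, or fill a call up. It gives the time, the measured TCP pose, the force, the opening and the grip force at its end, in the units of the state.
- bot.get_obs(): the state, without advancing time (a new reading comes with each control period).
- bot.capture(name): name is "scene" or "top"; returns the picture (384x512x3 uint8, blue, green, red); there is no depth.
- bot.get_calibration(name): a dict with "vfov" (degrees; the focal length in pixels is half the picture's height over the tangent of half this angle, whatever the lens; pixels are square), "cx", "cy" (the principal point, pixels), "eye" and "rotation" of the camera in the world. Camera axes: x right, y down, z forward; pixel columns grow to the right and rows downward; lengths in mm; the calibration is good to about 2 mm. A picture is of the moment at which its call begins. get_calibration takes no time and is no camera call.
- bot.close_job(): hands the job in; it is judged then, once.
The state is a dict: "time": time; "joint_positions": joint angles; "dq": joint speeds; "tau": joint torques, N m; "tool_pos": TCP position; "tcp_rot": TCP orientation; "contact_force": force on the tool from outside, world axes, zero at the start; "moment": the same for the moment, N m; "grip_width": finger opening in mm; "finger_force": force on a finger pad.
Only numpy, scipy, OpenCV 4.12 (cv2) and the standard library are available. Lean on these libraries where they do the work, as an engineer would, in place of code of your own. Each camera call takes 0.05 s, during which the arm holds its last target. There are 200 camera calls.

## Working session

There is one attempt and no reset: what is moved stays moved. The work goes in short steps, Python scripts to look and compute and a tool call to move; the robot and the scene stay as the last step left them, time stands still between calls to the robot, and variables do not carry over. Pictures are saved under pics/ and viewed, at most 10 in all, crops included, and the job is handed in when it is done.

Besides the shell and the picture viewer there is one more tool, called after "Emit:" as name([rows], argument=value, ...), one row to a line, values as JSON. jog_arm: Moves the arm, as the interface text tells. Shift numbers are shares of 80 mm and turn numbers shares of 0.1 rad, none past 1 either way. Its arguments: {"type":"object","properties":{"targets":{"type":"array","items":{"type":"object","properties":{"xyz":{"type":"array","items":{"type":"number"}},"spin":{"type":"number"}}}},"gripper":{"type":"number"}},"required":["targets"]}

```bash
mkdir -p pics; python3 - <<'E'
from plant import bot
import cv2
for n in("scene","top"):
    im=bot.capture(n); cv2.imwrite(f"pics/{n}0.png",im); print(n,bot.get_calibration(n))
o=bot.get_obs(); print(o["tool_pos"],o["tcp_rot"],o["grip_width"],o["time"])
E
```

```text
scene {'vfov': 44.58771440553617, 'cx': 255.07599424323712, 'cy': 185.40181929264455, 'eye': array([1278.45008341, -762.66570565,  792.32705939]), 'rotation': array([-2.18046348, -0.01671831,  0.70130543])}
top {'vfov': 54.80817610257158, 'cx': 254.64208688491638, 'cy': 187.32653234933, 'eye': array([464.85797456,  70.2715471 , 822.28301026]), 'rotation': array([-2.98686943e+00,  2.15487939e-03, -1.54643246e+00])}
[ 127.73105844 -508.86115571  226.13819819] [-3.14028568e+00 -1.83530730e-04  2.45793108e-01] 92.16256187572844 0.1
```

View pics/top0.png

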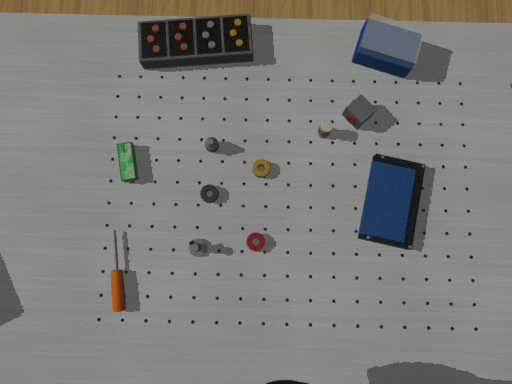

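View pics/scene0.png

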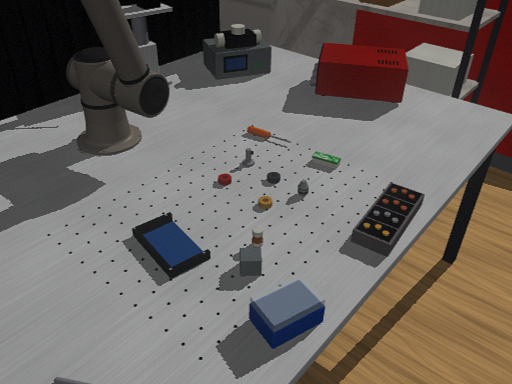

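The top view shows the collars: brass (261,168), dark (209,194), red (256,242). The fence is at about (392,202) with its mouth to the left (+y). Also visible are the objective (211,145), post (198,247), vial (326,130), magbase (360,112), slidebox (127,161) and driver (118,270). The scene view agrees with this.

```bash
cat > h.py <<'E'
from plant import bot
import cv2,numpy as np
from scipy.spatial.transform import Rotation as R
def ray(n,uv,z):
    c=bot.get_calibration(n); f=192/np.tan(np.radians(c["vfov"]/2))
    uv=np.atleast_2d(uv).astype(float)
    d=np.c_[(uv[:,0]-c["cx"])/f,(uv[:,1]-c["cy"])/f,np.ones(len(uv))]
    r=np.array(c["rotation"]); M=R.from_euler("xyz",r).as_matrix()
    d=d@M.T; e=np.array(c["eye"]); return (e+d*((z-e[2])/d[:,2])[:,None])[:,:2]
def blobs(m,amin=40):
    k,_,s,c=cv2.connectedComponentsWithStats(m.astype(np.uint8))
    return [(c[i],s[i]) for i in range(1,k) if s[i][4]>=amin]
def masks(im):
    h=cv2.cvtColor(im,cv2.COLOR_BGR2HSV); H,S,V=[h[...,i].astype(int) for i in range(3)]
    return dict(red=((H<5)|(H>172))&(S>150)&(V>80), brass=(H>12)&(H<30)&(S>110)&(V>90), blue=(H>100)&(H<125)&(S>120), dark=(V<75))
E
python3 - <<'E'
from h import *
im=cv2.imread("pics/top0.png"); mm=masks(im)
for k,z in dict(red=18,brass=18,dark=18,blue=0).items():
    for c,s in blobs(mm[k]):
        b=[s[0]+s[2]/2-.5,s[1]+s[3]/2-.5]
        print(k,c.round(1),s,ray("top",b,z).round(1))
m=mm["blue"].astype(np.uint8); m[:100]=0
r=cv2.minAreaRect(cv2.findNonZero(m)); print(r,ray("top",cv2.boxPoints(r),0).round(1))
d=mm["dark"].astype(np.uint8); d[:140]=0;d[260:]=0;d[:,:340]=0
r=cv2.minAreaRect(cv2.findNonZero(d)); print(r,ray("top",cv2.boxPoints(r),25).round(1))
for n,p,z in [("obj",(211,143),48),("post",(195,246),52),("post foot",(200,247),3),("vial",(327,127),50),("mag",(359,111),48)]: print(n,ray("top",p,z).round(1))
big=cv2.resize(im[95:295,95:435],None,fx=2.3,fy=2.3,interpolation=cv2.INTER_CUBIC); cv2.imwrite("pics/c1.png",big)
E
```

```text
red [350.  118.4] [346 115   8   9  43] [[ 751.7 -135.6]]
red [255.2 241.2] [247 233  17  18 185] [[472.5  71.4]]
brass [281.5   8.1] [   0    0  512   22 8511] [[1015.2   83.4]]
brass [260.8 167.7] [252 159  18  17 195] [[636.1  63.2]]
brass [114.1 290.1] [112 271   7  40 159] [[363.1 364. ]]
dark [195.9  42.1] [ 140   14  114   56 4630] [[932.6 219.7]]
dark [385.7  56.3] [359  48  55  19 155] [[ 904.  -222.6]]
dark [381.2  65.4] [353  53  59  25 569] [[ 883.9 -212.8]]
dark [356.9 118. ] [343 106  34  23 160] [[ 757.  -158.3]]
dark [213.8 145.6] [207 138  12  14  94] [[685.  171.8]]
dark [133.6 166.1] [124 142  15  41 134] [[640.6 351.3]]
dark [403.2 202.3] [ 358  154   68   96 1386] [[ 566.1 -224.4]]
dark [209.4 193.4] [201 185  18  18 236] [[574.1 173.7]]
dark [201.9 247.6] [196 242  11  12  78] [[456.9 186.9]]
dark [123.3 291.5] [121 270   5  40  73] [[365.5 347.3]]
dark [285.8 381.9] [267 380  41   4 112] [[192.7  -0.4]]
blue [378.5  60.8] [352  19  60  58 764] [[ 937.8 -219.2]]
blue [387.5 201.1] [ 359  160   57   83 3350] [[ 569.2 -221. ]]
((387.8097229003906, 201.02273559570312), (45.864158630371094, 75.60955810546875), 10.539183616638184) [[ 494.5 -155.7]
 [ 663.  -190.3]
 [ 646.  -291.7]
 [ 478.6 -254.2]]
((412.5, 200.0), (116.0, 119.0), 90.0) [[ 696.2 -140.8]
 [ 702.5 -404.5]
 [ 449.1 -387.9]
 [ 442.9 -136.6]]
obj [[680.  171.3]]
post [[460.  194.4]]
post foot [[457.8 191.3]]
vial [[721.1 -78.5]]
mag [[ 759.8 -149. ]]
```

View pics/c1.png

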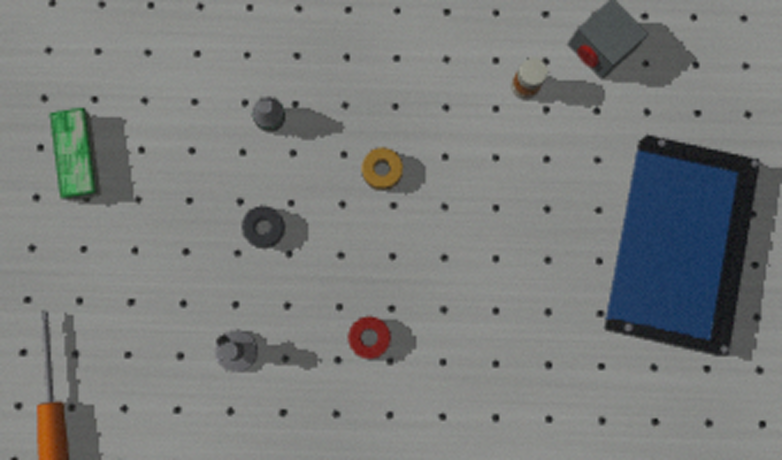

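The zoom shows the paths to the mouth are clear: the vial and magbase stay about 90 mm off the brass path. I'll push with the two fingertips opened 24 mm, as a cradle that centres each collar. The fence frame is at about (570.5,-223) with yaw -0.185.

```bash
cat >> h.py <<'E'
C=np.array([570.5,-223.]);A=-0.185
EX=np.array([np.cos(A),np.sin(A)]);EY=np.array([-np.sin(A),np.cos(A)])
def P(u,v): return C+u*EX+v*EY
def uv(p): d=np.asarray(p)[:2]-C; return np.array([d@EX,d@EY])
def go(start,wps):
    """start (x,y,z,yaw); wps list of (u,v,z,dyaw rel. to aligned,n rows): prints rows"""
    s=np.array(start,float)
    for u,v,z,dy,n in wps:
        t=np.array([*P(u,v),z,np.pi/2+A+dy]); st=(t-s)/n; 
        for i in range(n):
            c,k=np.cos(s[3]),np.sin(s[3]); d=st[:3]
            print(np.round([(c*d[0]+k*d[1])/80,(k*d[0]-c*d[1])/80,-d[2]/80],3).tolist(),round(-st[3]/.1,2)); s=s+st
        print("--")
def now():
    o=bot.get_obs(); return (*o["tool_pos"],o["tcp_rot"][2])
E
python3 - <<'E'
from h import *
for n,p in dict(brass=(636.1,63.2),dark=(574.1,173.7),red=(472.5,71.4)).items(): print(n,uv(p))
go(now(),[(8,345,120,.0,17),(8,345,6,0,3)])
E
```

```text
brass [ 11.83512015 293.38324753]
dark [-69.43301935 390.59301815]
red [-150.48161203  271.3496719 ]
[0.478, -0.353, 0.078] -0.67
[0.501, -0.32, 0.078] -0.67
[0.521, -0.286, 0.078] -0.67
[0.539, -0.25, 0.078] -0.67
[0.555, -0.213, 0.078] -0.67
[0.568, -0.176, 0.078] -0.67
[0.578, -0.137, 0.078] -0.67
[0.586, -0.098, 0.078] -0.67
[0.591, -0.059, 0.078] -0.67
[0.594, -0.019, 0.078] -0.67
[0.594, 0.021, 0.078] -0.67
[0.591, 0.061, 0.078] -0.67
[0.586, 0.1, 0.078] -0.67
[0.578, 0.139, 0.078] -0.67
[0.567, 0.177, 0.078] -0.67
[0.554, 0.215, 0.078] -0.67
[0.538, 0.252, 0.078] -0.67
--
[-0.0, 0.0, 0.475] -0.0
[-0.0, 0.0, 0.475] -0.0
[-0.0, 0.0, 0.475] -0.0
--
```

Emit:
jog_arm([
  {"xyz": [0.48, -0.35, 0.08], "spin": -0.67},
  {"xyz": [0.5, -0.32, 0.08], "spin": -0.67},
  {"xyz": [0.52, -0.29, 0.08], "spin": -0.67},
  {"xyz": [0.54, -0.25, 0.08], "spin": -0.67},
  {"xyz": [0.55, -0.21, 0.08], "spin": -0.67},
  {"xyz": [0.57, -0.18, 0.08], "spin": -0.67},
  {"xyz": [0.58, -0.14, 0.08], "spin": -0.67},
  {"xyz": [0.59, -0.1, 0.08], "spin": -0.67},
  {"xyz": [0.59, -0.06, 0.08], "spin": -0.67},
  {"xyz": [0.59, -0.02, 0.08], "spin": -0.67},
], gripper=26)

```text
time: 1.35
tool_pos: [430.5, -140.6, 162.4]
tcp_rot: [-3.141, 0.0, 0.918]
contact_force: [1.2, -0.9, 0.2]
grip_width: 23.5
finger_force: 0.0
```

Emit:
jog_arm([
  {"xyz": [0.59, 0.02, 0.08], "spin": -0.67},
  {"xyz": [0.59, 0.06, 0.08], "spin": -0.67},
  {"xyz": [0.59, 0.1, 0.08], "spin": -0.67},
  {"xyz": [0.58, 0.14, 0.08], "spin": -0.67},
  {"xyz": [0.57, 0.18, 0.08], "spin": -0.67},
  {"xyz": [0.55, 0.22, 0.08], "spin": -0.67},
  {"xyz": [0.54, 0.25, 0.08], "spin": -0.67},
  {"xyz": [0, 0, 0], "spin": 0},
  {"xyz": [0, 0, 0], "spin": 0},
  {"xyz": [0, 0, 0], "spin": 0},
])

```text
time: 2.6
tool_pos: [641.6, 113.5, 118.2]
tcp_rot: [-3.141, 0.0, 1.383]
contact_force: [-0.2, -0.3, 0.4]
grip_width: 23.6
finger_force: 0.0
```

```bash
python3 - <<'E'
from h import *
s=now(); print(s,uv(s),bot.get_obs()["grip_width"])
go(s,[(9,345,6,0,5)])
E
```

```text
(np.float64(641.6097302198696), np.float64(113.50825321260587), np.float64(118.17142309334649), np.float64(1.3832851286162597)) [  7.99680492 343.84654909] 23.581712758549966
[0.003, 0.003, 0.28] -0.01
[0.003, 0.003, 0.28] -0.01
[0.003, 0.003, 0.28] -0.01
[0.003, 0.003, 0.28] -0.01
[0.003, 0.003, 0.28] -0.01
--
```

Emit:
jog_arm([
  {"xyz": [0, 0.01, 0.28], "spin": 0},
  {"xyz": [0, 0.01, 0.28], "spin": 0},
  {"xyz": [0, 0.01, 0.28], "spin": 0},
  {"xyz": [0, 0.01, 0.28], "spin": 0},
  {"xyz": [0, 0.01, 0.28], "spin": 0},
  {"xyz": [-0.1, 0, 0], "spin": 0},
  {"xyz": [-0.1, 0, 0], "spin": 0},
  {"xyz": [-0.15, 0.01, 0], "spin": 0},
  {"xyz": [-0.15, 0.01, 0], "spin": 0},
  {"xyz": [-0.15, 0.01, 0], "spin": 0},
])

```text
time: 3.85
tool_pos: [639.0, 61.4, 6.5]
tcp_rot: [3.14, -0.0, 1.385]
contact_force: [0.5, 1.8, -0.2]
grip_width: 23.6
finger_force: 0.7
```

Emit:
jog_arm([
  {"xyz": [-0.2, 0.02, 0], "spin": 0},
  {"xyz": [-0.2, 0.02, 0], "spin": 0},
  {"xyz": [-0.2, 0.02, 0], "spin": 0},
  {"xyz": [-0.2, 0.02, 0], "spin": 0},
  {"xyz": [-0.2, 0.02, 0], "spin": 0},
  {"xyz": [-0.2, 0.02, 0], "spin": 0},
  {"xyz": [-0.2, 0.02, 0], "spin": 0},
  {"xyz": [-0.1, 0.01, 0], "spin": 0},
  {"xyz": [-0.1, 0.01, 0], "spin": 0},
  {"xyz": [0, 0, 0], "spin": 0},
])

```text
time: 5.1
tool_pos: [627.6, -66.4, 5.8]
tcp_rot: [-3.142, 0.0, 1.384]
contact_force: [0.6, 0.2, -0.2]
grip_width: 24.0
finger_force: 0.0
```

```bash
python3 - <<'E'
from h import *
s=now(); print(s,uv(s),bot.get_obs()["contact_force"])
im=bot.capture("top"); cv2.imwrite("pics/t2.png",im); im2=bot.capture("scene")
cv2.imwrite("pics/v2.png",np.hstack([cv2.resize(im[95:295,95:435],(400,235)),cv2.resize(im2[140:300,100:372],(400,235))]))
for n,i in(("top",im),("scene",im2)):
    for c,a in blobs(masks(i)["brass"],25): print(n,c,a,uv(ray(n,c,18)[0]).round(1))
E
```

```text
(np.float64(627.5859910873818), np.float64(-66.38940459358915), np.float64(5.78596932737558), np.float64(1.3843979424098198)) [ 27.3039139  164.43900163] [ 0.5901742   0.15582524 -0.1527144 ]
top [281.59641467   8.07607029] [   0    0  512   22 8479] [399.7 323.6]
top [237.0952381   21.92857143] [234  19   7   7  42] [342.9 419.4]
top [232.73170732  32.14634146] [230  29   7   7  41] [315.2 423.8]
top [238.75609756  42.        ] [236  39   7   7  41] [293.7 404.6]
top [113.66666667 278.625     ] [112 271   6  18  72] [-288.9  548.1]
scene [395.02346858 284.12887828] [ 315  182  153  189 5028] [434.5 314.3]
scene [456.23276603 312.82912154] [  339   182   173   202 17451] [564.8 349.1]
scene [224.1559633  227.06422018] [217 221  15  14 109] [ 39.9 130.8]
scene [366.5        224.88461538] [364 223   6   5  26] [260.2 426.1]
scene [377.88888889 226.07407407] [375 224   7   6  27] [281.6 445.7]
scene [385.5        232.67857143] [382 230   8   6  28] [310.3 440.1]
```

View pics/v2.png

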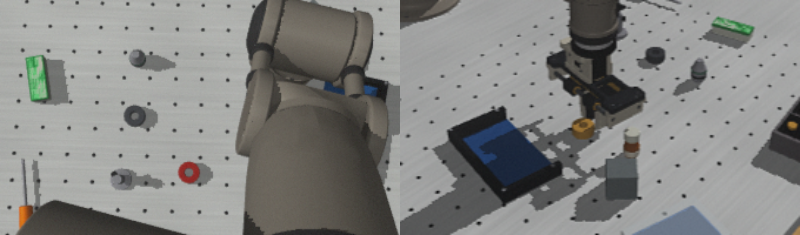

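The collar (right panel, around 582,128) is still ahead of the fingers. I'll check the scene view's bias against the first picture.

```bash
python3 - <<'E'
from h import *
i=cv2.imread("pics/scene0.png"); mm=masks(i)
for k in("red","brass"):
    for c,a in blobs(mm[k],25):
        if 150<c[1]<230 and 200<c[0]<300: print(k,c,a,uv(ray("scene",c,12)[0]).round(1))
print(uv(ray("scene",(224.2,227.1),12)[0]))
E
```

```text
red [224.5        177.11666667] [219 174  12   7  60] [-151.7  271.7]
brass [265.23809524 200.14285714] [259 196  13  10  84] [ 10.6 293.4]
[ 34.22742191 134.8826377 ]
```

Emit:
jog_arm([
  {"xyz": [0.02, 0.04, 0], "spin": 0},
  {"xyz": [0, 0.05, 0], "spin": 0},
  {"xyz": [-0.1, 0, 0], "spin": 0},
  {"xyz": [-0.2, 0, 0], "spin": 0},
  {"xyz": [-0.2, 0.01, 0], "spin": 0},
  {"xyz": [-0.2, 0.01, 0], "spin": 0},
  {"xyz": [-0.2, 0.01, 0], "spin": 0},
  {"xyz": [-0.15, 0, 0], "spin": 0},
  {"xyz": [-0.1, 0, 0], "spin": 0},
  {"xyz": [-0.05, 0, 0], "spin": 0},
])

```text
time: 6.45
tool_pos: [619.6, -160.8, 5.9]
tcp_rot: [3.142, 0.0, 1.384]
contact_force: [0.2, 0.1, -1.1]
grip_width: 24.0
finger_force: 0.3
```

```bash
cat >> h.py <<'E'
def look(col,box=(0,120,512,300)):
    s=now(); print("tcp",uv(s).round(1),round(s[2],1),round(s[3]-np.pi/2-A,3),bot.get_obs()["contact_force"].round(1),bot.get_obs()["time"])
    for n in("scene","top"):
        i=bot.capture(n)
        h=cv2.cvtColor(i,cv2.COLOR_BGR2HSV)
        for c,a in blobs(masks(i)[col],25):
            p=uv(ray(n,c,12)[0])
            if abs(p[0])<260 and -80<p[1]<480: print(n,c.round(),a,p.round(1))
    return i
E
python3 -c "
from h import *
look('brass')"
```

```text
tcp [36.8 70.2] 5.9 -0.001 [ 0.2  0.1 -1.1] 6.45
scene [367. 225.] [364 223   6   5  25] [255.9 432.9]
scene [195. 244.] [188 237  16  15 120] [42.4 41.4]
```

Emit:
jog_arm([
  {"xyz": [-0.1, 0.01, 0], "spin": 0},
  {"xyz": [-0.15, 0.01, 0], "spin": 0},
  {"xyz": [-0.15, 0, 0], "spin": 0},
  {"xyz": [-0.15, 0, 0], "spin": 0},
  {"xyz": [-0.1, 0, 0], "spin": 0},
  {"xyz": [-0.08, 0, 0], "spin": 0},
  {"xyz": [-0.05, 0, 0], "spin": 0},
  {"xyz": [0, 0, 0], "spin": 0},
  {"xyz": [0.2, 0, 0], "spin": 0},
  {"xyz": [0.2, 0, -0.2], "spin": 0},
])

```text
time: 7.8
tool_pos: [614.9, -188.6, 21.2]
tcp_rot: [-3.139, -0.001, 1.385]
contact_force: [0.1, -0.0, 0.2]
grip_width: 24.0
finger_force: 0.0
```

```bash
python3 -c "
from h import *
look('brass')
go(now(),[(-40,300,100,.1,8),(-68,450,80,.17,4),(-68,450,6,.17,3)])"
```

```text
tcp [37.3 42. ] 21.2 -0.001 [ 0.1 -0.   0.2] 7.8
scene [367. 225.] [364 223   6   5  25] [255.9 432.9]
scene [174. 256.] [167 249  15  15 119] [ 46.1 -21.4]
[0.402, -0.124, -0.118] -0.12
[0.404, -0.119, -0.118] -0.12
[0.405, -0.114, -0.118] -0.12
[0.406, -0.109, -0.118] -0.12
[0.408, -0.104, -0.118] -0.12
[0.409, -0.099, -0.118] -0.12
[0.41, -0.094, -0.118] -0.12
[0.411, -0.089, -0.118] -0.12
--
[0.475, -0.04, 0.062] -0.17
[0.476, -0.032, 0.062] -0.17
[0.476, -0.024, 0.062] -0.17
[0.477, -0.015, 0.062] -0.17
--
[0.0, 0.0, 0.308] -0.0
[0.0, 0.0, 0.308] -0.0
[0.0, 0.0, 0.308] -0.0
--
```

Emit:
jog_arm([
  {"xyz": [0.4, -0.13, -0.12], "spin": -0.12},
  {"xyz": [0.4, -0.13, -0.12], "spin": -0.12},
  {"xyz": [0.4, -0.12, -0.12], "spin": -0.12},
  {"xyz": [0.41, -0.12, -0.12], "spin": -0.12},
  {"xyz": [0.41, -0.12, -0.12], "spin": -0.12},
  {"xyz": [0.41, -0.11, -0.12], "spin": -0.12},
  {"xyz": [0.41, -0.1, -0.12], "spin": -0.12},
  {"xyz": [0.41, -0.1, -0.12], "spin": -0.12},
  {"xyz": [0.47, -0.05, 0], "spin": -0.17},
  {"xyz": [0.47, -0.05, 0], "spin": -0.17},
])

```text
time: 9.15
tool_pos: [577.5, 154.6, 99.6]
tcp_rot: [3.14, -0.0, 1.516]
contact_force: [-0.1, 0.4, -0.1]
grip_width: 24.1
finger_force: 0.0
```

```bash
python3 -c "
from h import *
s=now();print(uv(s))
go(s,[(-77,435,60,.17,2),(-77,435,6,.17,3)])"
```

```text
[-62.5534835  372.48664715]
[0.399, -0.039, 0.247] -0.2
[0.4, -0.031, 0.247] -0.2
--
[0.0, -0.0, 0.225] -0.0
[0.0, -0.0, 0.225] -0.0
[0.0, -0.0, 0.225] -0.0
--
```

Emit:
jog_arm([
  {"xyz": [0.4, -0.04, 0.15], "spin": -0.2},
  {"xyz": [0.4, -0.03, 0.15], "spin": -0.2},
  {"xyz": [0, 0, 0.3], "spin": 0},
  {"xyz": [0, 0, 0.3], "spin": 0},
  {"xyz": [0, 0, 0.27], "spin": 0},
  {"xyz": [-0.05, 0, 0], "spin": 0},
  {"xyz": [-0.1, 0, 0], "spin": 0},
  {"xyz": [-0.15, 0, 0], "spin": 0},
  {"xyz": [-0.2, 0, 0], "spin": 0},
  {"xyz": [-0.2, 0, 0], "spin": 0},
])

```text
time: 10.4
tool_pos: [574.2, 160.0, 5.7]
tcp_rot: [3.141, -0.0, 1.554]
contact_force: [-0.5, 1.0, 1.3]
grip_width: 23.4
finger_force: 0.6
```

Emit:
jog_arm([
  {"xyz": [-0.2, 0, 0], "spin": 0},
  {"xyz": [-0.2, 0, 0], "spin": 0},
  {"xyz": [-0.2, 0, 0], "spin": 0},
  {"xyz": [-0.2, 0, 0], "spin": 0},
  {"xyz": [-0.2, 0, 0], "spin": 0},
  {"xyz": [-0.2, 0, 0], "spin": 0},
  {"xyz": [-0.2, 0, 0], "spin": 0},
  {"xyz": [-0.15, 0, 0], "spin": 0},
  {"xyz": [-0.1, 0, 0], "spin": 0},
  {"xyz": [-0.05, 0, 0], "spin": 0},
])

```text
time: 11.65
tool_pos: [571.6, 24.9, 5.1]
tcp_rot: [-3.142, 0.0, 1.554]
contact_force: [-0.4, 0.9, 1.0]
grip_width: 23.8
finger_force: 0.6
```

```bash
python3 - <<'E'
from h import *
s=now(); print(uv(s).round(1),s[2],s[3]-np.pi/2-A,bot.get_obs()["contact_force"].round(1))
i=bot.capture("scene"); cv2.imwrite("pics/v3.png",cv2.resize(i[140:300,100:372],None,fx=2.5,fy=2.5,interpolation=cv2.INTER_CUBIC))
E
```

```text
[-44.5 243.9] 5.0648131177808 0.16868462752300667 [-0.4  0.9  1. ]
```

View pics/v3.png

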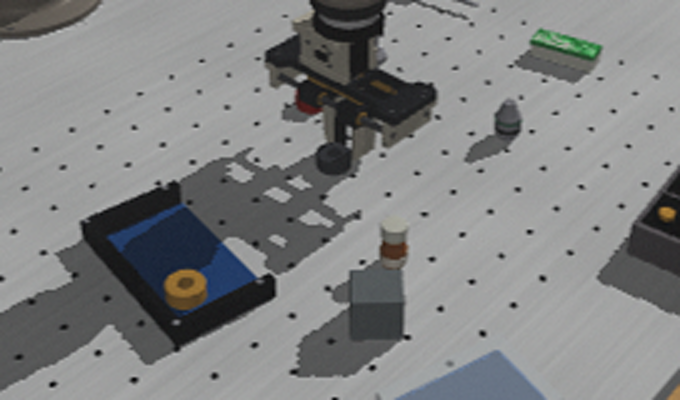

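Brass lies in the fence (186,288 in the crop) and the dark collar sits in front of the fingers (333,157). I'll keep pushing.

Emit:
jog_arm([
  {"xyz": [-0.1, 0, 0], "spin": 0},
  {"xyz": [-0.2, 0, 0], "spin": 0},
  {"xyz": [-0.25, 0, 0], "spin": 0},
  {"xyz": [-0.25, 0, 0], "spin": 0},
  {"xyz": [-0.25, 0, 0], "spin": 0},
  {"xyz": [-0.25, 0, 0], "spin": 0},
  {"xyz": [-0.25, 0, 0], "spin": 0},
  {"xyz": [-0.25, 0, 0], "spin": 0},
  {"xyz": [-0.15, 0, 0], "spin": 0},
  {"xyz": [-0.05, 0, 0], "spin": 0},
])

```text
time: 12.95
tool_pos: [569.1, -135.4, 5.1]
tcp_rot: [3.141, -0.0, 1.554]
contact_force: [0.1, 1.7, 0.5]
grip_width: 24.1
finger_force: 0.4
```

```bash
python3 - <<'E'
from h import *
s=now(); print(uv(s).round(1),s[2],bot.get_obs()["contact_force"].round(1))
i=bot.capture("scene"); cv2.imwrite("pics/v4.png",cv2.resize(i[180:300,100:300],None,fx=3,fy=3,interpolation=cv2.INTER_CUBIC))
E
```

```text
[-17.5  85.8] 5.090671816307322 [0.1 1.7 0.5]
```

View pics/v4.png

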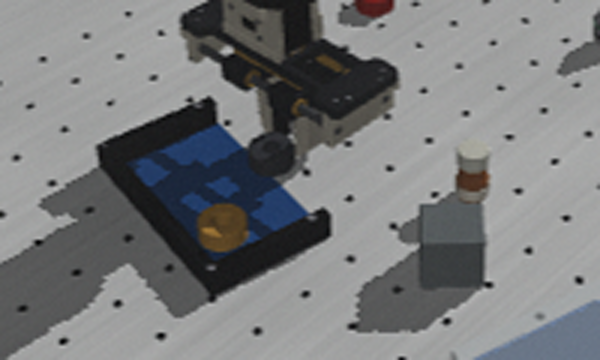

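The dark collar is cradled at the mouth (272,153).

Emit:
jog_arm([
  {"xyz": [-0.1, 0, 0], "spin": 0},
  {"xyz": [-0.17, 0, 0], "spin": 0},
  {"xyz": [-0.2, 0, 0], "spin": 0},
  {"xyz": [-0.17, -0.01, 0], "spin": 0},
  {"xyz": [-0.12, -0.01, 0], "spin": 0},
  {"xyz": [-0.1, 0, 0], "spin": 0},
  {"xyz": [-0.05, 0, 0], "spin": 0},
  {"xyz": [0, 0, 0], "spin": 0},
  {"xyz": [0.2, 0, 0], "spin": 0},
  {"xyz": [0.2, 0, -0.3], "spin": 0},
])

```text
time: 14.25
tool_pos: [565.4, -173.2, 27.6]
tcp_rot: [-3.137, -0.002, 1.555]
contact_force: [0.5, -0.4, 0.5]
grip_width: 23.8
finger_force: 0.0
```

```bash
python3 -c "
from h import *
s=now();print(uv(s))
# red at (-150,271); push dir to (-45,-5)
go(s,[(-166,313,100,.36,9)])"
```

```text
[-14.16556549  47.97575008]
[0.398, -0.146, -0.101] -0.21
[0.401, -0.137, -0.101] -0.21
[0.404, -0.129, -0.101] -0.21
[0.407, -0.12, -0.101] -0.21
[0.409, -0.112, -0.101] -0.21
[0.412, -0.103, -0.101] -0.21
[0.414, -0.094, -0.101] -0.21
[0.416, -0.085, -0.101] -0.21
[0.417, -0.077, -0.101] -0.21
--
```

Emit:
jog_arm([
  {"xyz": [0.4, -0.15, -0.2], "spin": -0.21},
  {"xyz": [0.4, -0.14, -0.2], "spin": -0.21},
  {"xyz": [0.4, -0.13, -0.2], "spin": -0.21},
  {"xyz": [0.41, -0.12, 0], "spin": -0.21},
  {"xyz": [0.41, -0.11, 0], "spin": -0.21},
  {"xyz": [0.41, -0.1, 0], "spin": -0.21},
  {"xyz": [0.41, -0.09, 0], "spin": -0.21},
  {"xyz": [0.42, -0.08, 0], "spin": -0.21},
  {"xyz": [0.42, -0.08, 0], "spin": -0.21},
  {"xyz": [0, 0, 0], "spin": 0},
])

```text
time: 15.5
tool_pos: [465.3, 116.0, 77.2]
tcp_rot: [-3.141, -0.0, 1.748]
contact_force: [0.3, -0.0, 0.4]
grip_width: 23.7
finger_force: 0.0
```

```bash
python3 - <<'E'
from h import *
look("red")
i=bot.capture("scene"); cv2.imwrite("pics/v5.png",cv2.resize(i[180:300,100:300],None,fx=3,fy=3,interpolation=cv2.INTER_CUBIC))
go(now(),[(-166,313,6,.36,4)])
E
```

```text
tcp [-165.8  313.9] 77.2 0.362 [ 0.3 -0.   0.4] 15.5
scene [225. 177.] [219 174  12   7  62] [-151.3  271.9]
top [350. 119.] [347 115   8   9  42] [165.8 116.4]
[0.006, -0.005, 0.222] -0.0
[0.006, -0.005, 0.222] -0.0
[0.006, -0.005, 0.222] -0.0
[0.006, -0.005, 0.222] -0.0
--
```

View pics/v5.png

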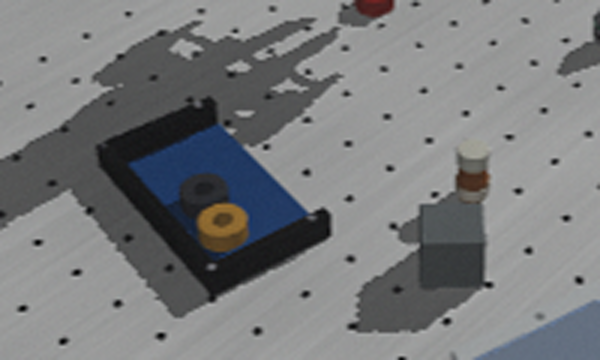

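Both collars are flat inside the fence: dark at (204,190), brass at (222,227). Next is red.

Emit:
jog_arm([
  {"xyz": [0, 0, 0.3], "spin": 0},
  {"xyz": [0, 0, 0.3], "spin": 0},
  {"xyz": [0, 0, 0.29], "spin": 0},
  {"xyz": [-0.06, 0, 0], "spin": 0},
  {"xyz": [-0.1, 0, 0], "spin": 0},
  {"xyz": [-0.15, 0.01, 0], "spin": 0},
  {"xyz": [-0.2, 0.02, 0], "spin": 0},
  {"xyz": [-0.2, 0.02, 0], "spin": 0},
  {"xyz": [-0.2, 0.02, 0], "spin": 0},
  {"xyz": [-0.2, 0.02, 0], "spin": 0},
])

```text
time: 16.9
tool_pos: [489.6, 25.9, 6.0]
tcp_rot: [3.141, 0.0, 1.743]
contact_force: [0.3, 1.2, 1.0]
grip_width: 23.9
finger_force: 0.5
```

Emit:
jog_arm([
  {"xyz": [-0.2, 0.02, 0], "spin": 0},
  {"xyz": [-0.2, 0.02, 0], "spin": 0},
  {"xyz": [-0.2, 0.02, 0], "spin": 0},
  {"xyz": [-0.2, 0.02, 0], "spin": 0},
  {"xyz": [-0.2, 0.02, 0], "spin": 0},
  {"xyz": [-0.15, 0.01, 0], "spin": 0},
  {"xyz": [-0.1, 0.01, 0], "spin": 0},
  {"xyz": [-0.05, 0, 0], "spin": 0},
  {"xyz": [0, 0, 0], "spin": 0},
  {"xyz": [0, 0, 0], "spin": 0},
])

```text
time: 18.15
tool_pos: [516.5, -73.4, 5.9]
tcp_rot: [-3.141, 0.0, 1.744]
contact_force: [-0.5, 0.1, 0.1]
grip_width: 23.7
finger_force: 0.0
```

```bash
python3 - <<'E'
from h import *
look("red")
E
```

```text
tcp [-80.6 137.1] 5.9 0.358 [-0.5  0.1  0.1] 18.15
scene [193. 209.] [188 206  12   7  42] [-81.5 113.5]
top [350. 119.] [347 115   8   9  44] [165.8 116.4]
```

```bash
python3 - <<'E'
from h import *
i=bot.capture("scene"); cv2.imwrite("pics/v6.png",cv2.resize(i[180:260,140:260],None,fx=5,fy=5,interpolation=cv2.INTER_CUBIC))
E
```

```text
(no output)
```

View pics/v6.png

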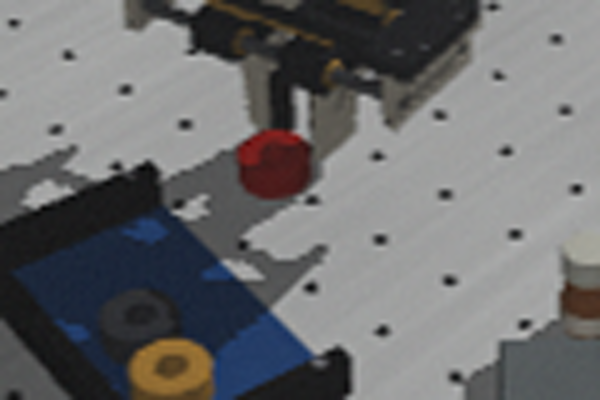

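The red collar sits in the cradle (276,163 in the crop), in front of the mouth. Next I square up and push in.

```bash
python3 - <<'E'
from h import *
print(uv(ray("scene",(195.2,212.6),9)[0]),uv(ray("scene",(167.8,242.5),12)[0]))
go(now(),[(-53,90,6,.33,4),(-46,91,6,.05,3),(-44,60,6,.05,3)])
E
```

```text
[-65.49663932 111.2670284 ] [-3.90866397 -9.17453935]
[-0.168, 0.029, -0.0] 0.07
[-0.168, 0.03, -0.0] 0.07
[-0.168, 0.031, -0.0] 0.07
[-0.168, 0.033, -0.0] 0.07
--
[-0.006, 0.029, 0.0] 0.93
[-0.003, 0.029, 0.0] 0.93
[-0.0, 0.029, 0.0] 0.93
--
[-0.129, 0.002, 0.0] 0.0
[-0.129, 0.002, 0.0] 0.0
[-0.129, 0.002, 0.0] 0.0
--
```

Emit:
jog_arm([
  {"xyz": [-0.16, 0.02, 0], "spin": 0.07},
  {"xyz": [-0.16, 0.03, 0], "spin": 0.07},
  {"xyz": [-0.16, 0.03, 0], "spin": 0.07},
  {"xyz": [-0.16, 0.03, 0], "spin": 0.07},
  {"xyz": [-0.01, 0.02, 0], "spin": 0.7},
  {"xyz": [0, 0.02, 0], "spin": 0.7},
  {"xyz": [0, 0.02, 0], "spin": 0.7},
  {"xyz": [0, 0.02, 0], "spin": 0.7},
  {"xyz": [-0.1, 0, 0], "spin": 0},
  {"xyz": [-0.1, 0, 0], "spin": 0},
])

```text
time: 19.55
tool_pos: [537.9, -140.1, 5.9]
tcp_rot: [3.142, 0.0, 1.437]
contact_force: [-0.1, 1.4, -0.3]
grip_width: 23.9
finger_force: 0.3
```

```bash
python3 - <<'E'
from h import *
look("red")
E
```

```text
tcp [-47.3  75.5] 5.9 0.051 [-0.1  1.4 -0.3] 19.55
scene [179. 224.] [173 220  14   9  67] [-47.4  51.2]
top [350. 119.] [347 115   7   9  43] [165.4 116.7]
```

Emit:
jog_arm([
  {"xyz": [-0.1, 0, 0], "spin": 0},
  {"xyz": [-0.12, 0, 0], "spin": 0},
  {"xyz": [-0.12, 0, 0], "spin": 0},
  {"xyz": [-0.1, 0, 0], "spin": 0},
  {"xyz": [-0.06, 0, 0], "spin": 0},
  {"xyz": [-0.03, 0, 0], "spin": 0},
  {"xyz": [0, 0, 0], "spin": 0},
  {"xyz": [0.2, 0, 0], "spin": 0},
  {"xyz": [0.3, 0, -0.3], "spin": 0},
  {"xyz": [0.3, 0, -0.5], "spin": 0},
])

```text
time: 20.9
tool_pos: [539.8, -115.6, 69.4]
tcp_rot: [-3.138, -0.001, 1.436]
contact_force: [0.5, -0.8, -0.1]
grip_width: 24.3
finger_force: 0.0
```

Emit:
jog_arm([
  {"xyz": [0.6, -0.2, -0.3], "spin": 0},
  {"xyz": [0.6, -0.2, -0.3], "spin": 0},
  {"xyz": [0.6, -0.2, 0], "spin": 0},
  {"xyz": [0.6, -0.2, 0], "spin": 0},
  {"xyz": [0.6, -0.2, 0], "spin": 0},
  {"xyz": [0.5, 0, 0], "spin": 0},
  {"xyz": [0.4, 0, 0], "spin": 0},
  {"xyz": [0, 0, 0], "spin": 0},
  {"xyz": [0, 0, 0], "spin": 0},
  {"xyz": [0, 0, 0], "spin": 0},
])

```text
time: 22.15
tool_pos: [503.3, 201.5, 117.9]
tcp_rot: [-3.141, 0.0, 1.435]
contact_force: [0.6, -0.5, 0.0]
grip_width: 24.1
finger_force: 0.0
```

```bash
python3 - <<'E'
from h import *
for k in("red","brass"): i=look(k)
s=bot.capture("scene")
cv2.imwrite("pics/v7.png",np.hstack([cv2.resize(i[90:270,290:450],(356,400)),cv2.resize(s[150:300,100:260],(427,400))]))
E
```

```text
tcp [-144.2  404.9] 117.9 0.049 [ 0.6 -0.5  0. ] 22.15
scene [166. 231.] [158 227  16  10 101] [-44.4   8.8]
top [350. 119.] [346 115   9   9  46] [165.5 116.4]
top [383. 218.] [373 210  20  17 241] [-42.9   9. ]
tcp [-143.9  404.8] 117.9 0.049 [-0.3 -1.1  0.5] 22.25
scene [174. 253.] [166 248  16  11 130] [ 38.1 -17.7]
top [400. 184.] [390 176  20  17 238] [ 39.3 -17. ]
```

View pics/v7.png

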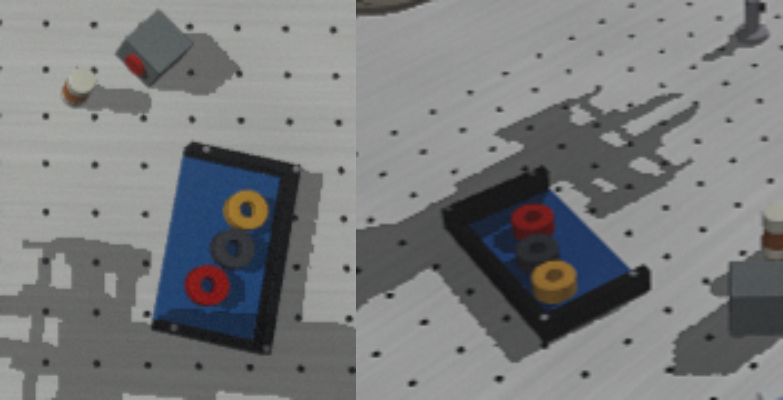

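All three collars lie flat and wholly inside the fence: red (207,285), dark (233,250) and brass (245,210) in the left panel. The vial and magbase haven't moved, and the arm is clear.

```bash
python3 -c "
from plant import bot
print(bot.close_job())"
```

```text
the job is handed in; nothing more can be done
None
```

The brass, dark and red collars all lie flat and wholly inside the fence; I saw no contact with the other items, and the job was handed in at about 22 s of the 72 s allowed.

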